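Close up the milk steamer and switch it on

ROBOT

A 6-joint arm with a two-finger parallel gripper is mounted at the origin on the work surface. World frame = base frame: x ahead of the robot, y to its left, z up, the work surface at z = 0. Lengths are in m, angles in rad, forces in N, time in s.
With the tool pointing down it reaches from about 0.375 to 0.975 m from the base axis. Payload 3.8 kg.
Tool frame: the origin (TCP) lies midway between the tips of the shut fingers; the grasp point (between the pads) lies 19 mm behind it (r.tcp_to_grasp is the distance from the TCP to the grasp point, in m); z points along the fingers, y is the line along which they close (so a half turn about z gives the same grasp; the last joint's range is limited). The gripper opens to 85 mm and grips with 20 to 120 N. Pads are 22 mm wide; open, the fingers measure 114 mm over their backs; the gripper's body (76 mm by 85 mm) begins 54 mm behind the grasp point. The pads swing forward as they close: fully open they stand 13 mm farther back than shut.
Start: joints at [1.295, 0.264, 1.604, -0, 1.274, -0.037], TCP at [0.16, 0.656, 0.231] pointing down, gripper open.
Joint ranges: [-2.63, 2.63], [-0.94, 2.18], [0.31, 2.57], [-1.31, 4.45], [0, 2.66], [-2.55, 2.55]. Speed limits (rad/s): [2.57, 2.57, 3.14, 3.14, 3.14, 3.14].

INTERFACE

Orientations are given as a unit quaternion [w, x, y, z].
In Python, from cell import r, optics gives the robot as it stands.
- The arm moves only by the tool play_rows, never from a script. Its argument "plan" is a list of rows, each an object of numbers: "dx", "dy", "dz": the shift along the world's x, y, z in mm; "wx", "wy", "wz": the turn, a rotation vector about the world's x, y, z in degrees. A call has 1 to 12 rows; each row shifts and turns the commanded pose from where the row before left it; what a row does not reach is not made up. A row lasts 1/10 s, in which the tool goes at most 50 mm and 8.59 degrees, less where a joint would pass 70% of its speed; a pose out of reach is approached as far as the arm can. A call is refused whole if a number of a shift passes 50 or a number of a turn 8.59, either way. A call with a gripper value outside its range is refused whole. "grip" is the opening, from 0 (shut) to 1 (fully open), set as the call begins (left out, the last holds). The fingers move at their own pace and stop on an object; "squeeze" is the grip in N (left out, the last holds). Time passes only in rows, so rows that do not move let the fingers close. It gives the time, the measured TCP pose, the force, the opening and the grip force at its end, in the units of the state.
- r.observe(): the state, without advancing time (a new reading comes with each control period).
- optics.capture(name): name is "scene" or "top" or "wrist"; returns (picture, depth): 480x640x3 uint8, blue, green, red; 480x640 float32, m along the optical axis (not along the pixel's ray), 0 where there is no reading.
- optics.get_calibration(name): a dict with "fx", "fy", "cx", "cy" (pixels), "position" and "orientation" of the camera in the world. Camera axes: x right, y down, z forward; pixel columns grow to the right and rows downward; lengths in m; the calibration is good to about 2 mm. A picture is of the moment at which its call begins: read the wrist's pose just before it. get_calibration takes no time and is no camera call; for the wrist camera it gives the pose at the moment of the call.
- r.close_job(): hands the job in; it is judged then, once.
Trained networks look in the newest picture that a camera, given by its name, has taken for a name from the list of things; names that differ only in an ending like _2 or _b are one class to them, and where a whole thing is asked for, a point or a joint stands for the part that bears it (a point fixed in the world has none). Each returns a list of dicts, best first, with "conf" (0 to 1); they miss things now and then, are a little off and sometimes report something else, mostly with a low value. They report only what shows in the picture. A call takes as long as a camera call.
- optics.outline_of(camera, label): "region" (480x640 bool, what is visible of it) and "bbox" ([centre column, centre row, width, height] in pixels, round what is visible of it).
The state is a dict: "t": time; "joint_pos": joint angles; "qd": joint speeds; "effort": joint torques, N m; "position": TCP position; "eef_rot": TCP orientation; "force": force on the tool from outside, world axes, zero at the start; "moment": the same for the moment, N m; "gripper_width": finger opening in m; "gripper_force": force on a finger pad.
Only numpy, scipy, OpenCV 4.12 (cv2) and the standard library are available. Lean on these libraries where they do the work, as an engineer would, in place of code of your own. Each camera call takes 0.05 s, during which the arm holds its last target. There are 200 camera calls.

TASK

The milk steamer has just been refilled. Make it ready to heat: shut the steam tap fully, and screw the boiler cap down clockwise until the drag clutch in its grip first slips, then stop at once (never let it slip more than a tenth of a turn). Only when both are done, throw the heater switch fully on; leave the jugs, mug and jar where they stand.

Things in the scene. Friction and masses are not known exactly. Their poses are not given: they have to be found in the camera images.
- steamer: the milk steamer, a fixed black box with a stainless deck, 250 deep (x) x 230 wide (y), deck 180 high; origin at the centre of its underside. Front (-x): a drip tray to 233 from the origin, 34 high, and a steam wand. On the deck, in its frame: cap axis (45, -30), tap pivot (-20, 85), toggle pivot (-85, -65). Steam pipe 11 thick along x at y 85, axis 20 above the deck, from x 70 past the front
- cap_grip (a point): on the boiler cap's vertical axis, 8 below the top of its black bar grip (44 long along this point's x, 16 thick, 30 high); under the bar a fluted skirt 45 across, its top 22 below this point. 47 above the deck when home, up to 1.4 more when loose; only the cap and its boss stand within 75 of the axis. Under the skirt the stem's steel flange has a lug, in line with the bar till the clutch slips
- cap_screw (a joint): turn of the cap's screwed stem: 0 = home, the seal hard down on the boss (a dead stop); positive = radians still to turn clockwise seen from above. The thread runs at about 0.05 N m and falls 4 mm a turn. Starts between 0.8 and 2.1
- cap_clutch (a joint): clockwise slip of the grip on the stem, radians, summed over the run; 0 at the start. The grip drives the stem without slipping until the stem is home, then it drags round on the stem at a steady 0.30 N m, while flange and lug stand still, and stays where it is left
- tap_pivot (a point): on the upright pivot of the steam tap, a quarter-turn ball valve on the steam pipe, 50 above the deck at the height of its lever; fixed to the steamer, axes as the steamer's
- tap_lever (a point): a point on the middle of the tap's black lever sleeve, 50 out from the pivot; the sleeve is 14 wide, 12 high and reaches from 22 to 72 from the pivot; its y axis points along the lever, outwards. The lever's underside is 18 above the top of the pipe
- steam_tap (a joint): steam tap: 0 = shut, lever square across the pipe pointing to the steamer's left (+y), against its stop; 1.57 = full open, lever along the pipe to the front (-x). Shuts clockwise from above. Turns at 0.12 N m and stays where left. Starts at 1.0 to 1.5
- toggle_pivot (a point): pivot of the heater switch, 6 above the deck; fixed to the steamer, axes as the steamer's
- toggle_tip (a point): end of the heater switch, a steel bat-handle toggle standing out of a round bushing; this point is 36 from its pivot, the rounded end is 11 thick
- heater (a joint): heater switch: 0 = off, leaning to the steamer's front (-x) at 26 degrees from upright; 0.9 = on, leaning as far to the back (+x). Moves at about 1.5 N at the end and stays where left
- jug_small: stainless milk jug on the drip tray under the wand, 72 across, 82 high, leave alone; origin under its centre
- jug_large: stainless milk jug on the counter beside the steamer, 86 across, 105 high, leave alone; origin under its centre
- mug: white mug on the counter beside the steamer, 76 across, 85 high, leave alone; origin under its centre
- jar: coffee jar with a yellow lid on the counter beside the steamer, 88 across, 78 high, leave alone; origin under its centre

How it is judged:
On the way, in this order (a step that is already met when the one before it is completed fails the run):
1. steam tap shut and cap screwed home with its clutch just slipped, in either order (value of joint steam_tap below 0.12 rad and value of joint cap_screw below 0.06 rad and value of joint cap_clutch above 0.03 rad), for 0.2 s.
2. heater switch thrown fully on (value of joint heater above 0.75 rad), for 0.2 s.
At the end, for the whole second after the job is handed in: The steam tap is within 0.12 rad of shut, the cap is within 0.06 rad of home, its clutch has slipped by at least 0.03 rad and by no more than 0.65 rad (a tenth of a turn), and the heater toggle is at 0.75 rad or more of its 0.9 (all of step 1 and value of joint cap_clutch below 0.65 rad and value of joint heater above 0.75 rad); the robot touches nothing.
It fails at once if the cap's clutch slipped more than a tenth of a turn (0.65 rad) (value of joint cap_clutch above 0.65 rad or value of joint cap_clutch below -0.65 rad).
It fails at once if heater switched on while the tap is open or the cap not tight (value of joint heater above 0.45 rad and (value of joint steam_tap above 0.15 rad or value of joint cap_screw above 0.08 rad or value of joint cap_clutch below 0.02 rad)).
It fails at once if a jug, the mug or the jar moved more than 25 mm or tipped (distance of any of jug_small, jug_large, mug, jar from where it was at the start of the episode above 0.025 m or angle between any of jug_small, jug_large, mug, jar's own z axis and vertical above 0.35 rad).
It also fails if it takes over 72 s, if anything falls off the work surface, if the arm or the gripper's body presses on something with over 40 N, if the wrist force passes 120 N, or if a joint passes its speed limit or range.

## Working session

There is one attempt and no reset: what is moved stays moved. The work goes in short steps, Python scripts to look and compute and a tool call to move; the robot and the scene stay as the last step left them, time stands still between calls to the robot, and variables do not carry over. Pictures are saved under pics/ and viewed, at most 14 in all, crops included, and the job is handed in when it is done.

Besides the shell and the picture viewer there is one more tool, called by a JSON object that holds its "name" and its "arguments". play_rows: Moves the arm, as the interface text tells. Its arguments: {"type":"object","properties":{"plan":{"type":"array","items":{"type":"object","properties":{"dx":{"type":"number"},"dy":{"type":"number"},"dz":{"type":"number"},"wx":{"type":"number"},"wy":{"type":"number"},"wz":{"type":"number"}}}},"grip":{"type":"number"},"squeeze":{"type":"number"}},"required":["plan"]}

```bash
mkdir -p pics; ls
cat > h.py <<'E'
import numpy as np, cv2
from scipy.spatial.transform import Rotation as R
from cell import r, optics
def cam(name):
    k=optics.get_calibration(name); im,d=optics.capture(name); return k,im,d
def Rq(q): return R.from_quat([q[1],q[2],q[3],q[0]])
def cloud(k,d):
    v,u=np.mgrid[:480,:640]
    P=np.stack([(u-k['cx'])/k['fx']*d,(v-k['cy'])/k['fy']*d,d],-1)
    W=P@Rq(k['orientation']).as_matrix().T+np.array(k['position'])
    W[d<=0]=np.nan
    return W
def proj(k,p):
    q=Rq(k['orientation']).inv().apply(np.atleast_2d(p)-np.array(k['position']))
    return np.c_[q[:,0]/q[:,2]*k['fx']+k['cx'],q[:,1]/q[:,2]*k['fy']+k['cy']]
E
python3 - <<'E'
from h import *
s=r.observe(); print({k:np.round(v,3) for k,v in s.items()})
for n in ['scene','top']:
    k,im,d=cam(n); cv2.imwrite(f'pics/{n}0.png',im); W=cloud(k,d); np.savez(f'{n}0.npz',W=W,im=im)
    print(n,k)
    for l in ['steamer','cap_grip','tap_lever','toggle_tip','jug_small','jug_large','mug','jar']:
        o=optics.outline_of(n,l)
        for q in o[:2]:
            w=W[q['region']]; w=w[~np.isnan(w[:,0])]
            print(l,round(q['conf'],2),np.round(q['bbox']),np.round(np.median(w,0),3) if len(w) else '', np.round(np.percentile(w,[2,98],axis=0),3).tolist() if len(w) else '')
E
```

```text
pics
{'t': np.float64(0.0), 'joint_pos': array([ 1.295,  0.265,  1.605,  0.   ,  1.274, -0.037]), 'qd': array([-0.   , -0.   ,  0.001,  0.001, -0.002,  0.001]), 'effort': array([-1.0000e-03, -5.1511e+01, -3.6733e+01,  0.0000e+00,  1.3000e-02,
       -0.0000e+00]), 'position': array([0.159, 0.655, 0.23 ]), 'eef_rot': array([-0.   ,  0.119,  0.993, -0.001]), 'force': array([-0.86 , -0.163,  0.497]), 'moment': array([ 0.014, -0.04 ,  0.021]), 'gripper_force': np.float64(0.0), 'gripper_width': np.float64(0.085)}
scene {'fx': 624.9562708857118, 'fy': 624.9562708857118, 'cx': 308.63405872921464, 'cy': 245.03832157800926, 'position': array([ 1.21779147, -0.51860243,  0.79718708]), 'orientation': array([-0.41033431,  0.8068159 ,  0.3786194 , -0.19318698])}
steamer 0.74 [335. 257. 226. 196.] [0.61  0.061 0.164] [[0.38, -0.012, 0.02], [0.707, 0.236, 0.221]]
cap_grip 0.93 [366. 223.  23.  30.] [0.625 0.093 0.214] [[0.598, 0.08, 0.197], [0.637, 0.121, 0.237]]
tap_lever 0.69 [369. 171.  28.  23.] [0.505 0.21  0.232] [[0.185, 0.193, -0.002], [0.54, 0.536, 0.238]]
toggle_tip 0.51 [287. 209.  11.  1
[... 1353 characters left out ...]
0. 262.   5.  10.] [0.482 0.042 0.219] [[0.474, 0.038, 0.191], [0.492, 0.046, 0.225]]
jug_small 0.63 [274. 316.  34.  34.] [0.369 0.145 0.064] [[0.342, 0.11, 0.027], [0.405, 0.18, 0.115]]
jug_large 0.97 [389. 278.  43.  35.] [ 0.459 -0.123  0.008] [[0.418, -0.161, -0.003], [0.495, -0.079, 0.106]]
jug_large 0.74 [281. 248. 137. 184.] [0.519 0.112 0.179] [[0.34, -0.004, 0.026], [0.684, 0.235, 0.232]]
mug 0.65 [191. 260.  54.  34.] [0.502 0.345 0.027] [[0.465, 0.285, -0.001], [0.536, 0.375, 0.088]]
jar 0.85 [357. 203.  38.  39.] [ 0.629 -0.054  0.075] [[0.592, -0.093, 0.011], [0.671, -0.016, 0.083]]
jar 0.46 [290. 200.  24.  25.] [0.61  0.1   0.226] [[0.593, 0.082, 0.196], [0.634, 0.119, 0.24]]
```

Run:
```python
from h import *
for n in ['top','scene']:
    z=np.load(n+'0.npz'); W=z['W'].reshape(-1,3)
    m=(abs(W[:,2]-0.18)<0.006)&(W[:,0]>.35)&(W[:,0]<.8)&(W[:,1]>-.1)&(W[:,1]<.33)
    p=W[m,:2].astype(np.float32)
    print(n,len(p),np.median(W[m,2]),cv2.minAreaRect(p*1000))
z=np.load('top0.npz'); a=cv2.resize(z['im'][140:360,150:430],None,fx=2.8,fy=2.8,interpolation=cv2.INTER_CUBIC); 
z=np.load('scene0.npz'); b=cv2.resize(z['im'][140:360,200:460],None,fx=3,fy=3,interpolation=cv2.INTER_CUBIC)
cv2.imwrite('pics/a.png',a[:600,:800]); cv2.imwrite('pics/b.png',b[:600,:800])
```

```text
top 11187 0.17984662948120955 ((538.3342895507812, 118.63066864013672), (303.5548095703125, 230.23703002929688), 10.676942825317383)
scene 9563 0.17948365945290767 ((546.3745727539062, 114.19666290283203), (302.4248352050781, 233.7862091064453), 12.543704986572266)
```

View pics/a.png

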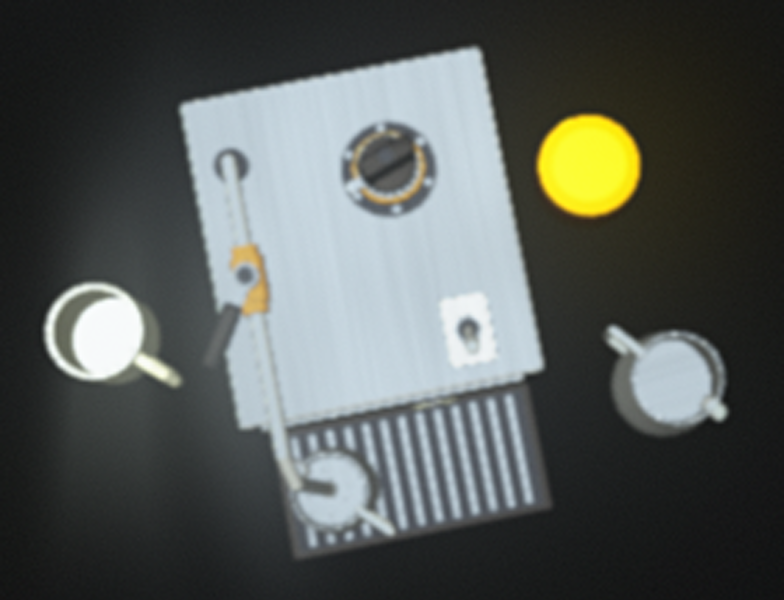

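View pics/b.png

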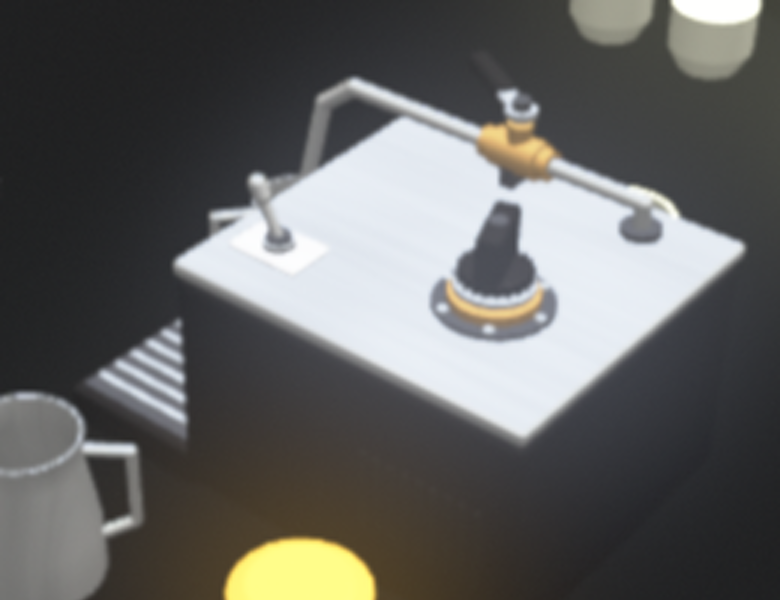

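Run:
```python
from h import *
k=optics.get_calibration('top'); z=np.load('top0.npz'); W=z['W']
c=np.array([[181,103],[480,47],[543,370],[240,430]])/2.8+[150,140]
def ray(k,uv,h):
    d=np.c_[(uv[:,0]-k['cx'])/k['fx'],(uv[:,1]-k['cy'])/k['fy'],np.ones(len(uv))]
    d=Rq(k['orientation']).apply(d); p=np.array(k['position']); return p+d*((h-p[2])/d[:,2])[:,None]
C=ray(k,c,.18)[:,:2]; print(C*1000)
mod=np.array([[125,115],[125,-115],[-125,-115],[-125,115]])/1000.
def fit(A,B):
    a=A-A.mean(0); b=B-B.mean(0); th=np.arctan2((a[:,0]*b[:,1]-a[:,1]*b[:,0]).sum(),(a*b).sum())
    M=np.array([[np.cos(th),-np.sin(th)],[np.sin(th),np.cos(th)]]); t=B.mean(0)-M@A.mean(0); return th,M,t,(A@M.T+t-B)*1000
th,M,t,e=fit(mod,C); print(th,np.degrees(th),t,e)
for n,p in dict(cap=(45,-30),tap=(-20,85),tog=(-85,-65)).items(): print(n,M@np.array(p)/1000+t)
cap=M@np.array([.045,-.03])+t; tap=M@np.array([-.02,.085])+t
for n in ['top','scene']:
    W=np.load(n+'0.npz')['W'].reshape(-1,3); W=W[~np.isnan(W[:,0])]
    P=W[(np.hypot(*(W[:,:2]-cap).T)<.035)&(W[:,2]>.222)]
    mn=P.mean(0); u,s,v=np.linalg.svd(P[:,:2]-mn[:2],full_matrices=False); print(n,'bar',mn,P[:,2].max(),len(P),np.degrees(np.arctan2(v[0,1],v[0,0])),s)
    Q=W[(np.hypot(*(W[:,:2]-cap).T)<.03)&(W[:,2]>.196)]; print('cap all',(Q.min(0)+Q.max(0))/2)
    P=W[(np.hypot(*(W[:,:2]-tap).T)<.085)&(np.hypot(*(W[:,:2]-tap).T)>.022)&(W[:,2]>.222)]
    mn=P.mean(0); u,s,v=np.linalg.svd(P[:,:2]-mn[:2],full_matrices=False); print(n,'lever',mn,len(P),np.degrees(np.arctan2(*(mn[:2]-tap)[::-1])),np.degrees(np.arctan2(v[0,1],v[0,0])),np.percentile(P[:,2],[5,50,95]))
    tg=M@np.array([-.085,-.065])+t
    P=W[(np.hypot(*(W[:,:2]-tg).T)<.03)&(W[:,2]>.205)]; print('tog',P.mean(0),P.max(0),M.T@(P.mean(0)[:2]-tg))
```

```text
[[665.13849088 257.54661254]
 [706.22608     32.13101378]
 [461.09917756 -11.71957621]
 [419.33951437 212.75890751]]
0.1802209637432778 10.32590060227005 [0.56295082 0.12267924] [[ 0.17443781  0.67596984]
 [ 0.31365015 -0.18337664]
 [-0.51047485 -1.14452736]
 [ 0.02238689  0.65193416]]
cap [0.61259941 0.10123123]
tap [0.52803874 0.20271765]
tog [0.49097852 0.04349598]
top bar [0.61253644 0.1019882  0.23450941] 0.24345474537665868 191 -60.17851369667682 [0.17541783 0.06745067]
cap all [0.61329352 0.10369516 0.2197359 ]
top lever [0.48461198 0.21976431 0.23480029] 180 158.56809613005493 158.618344209716 [0.2296887  0.23490963 0.23909409]
tog [0.4787899  0.04162072 0.21894735] [0.48710303 0.04638377 0.22471145] [-0.01232735  0.00033988]
scene bar [0.62110618 0.09653368 0.23249325] 0.23816463983837455 230 118.27305293528299 [0.20819569 0.07391108]
cap all [0.61739408 0.09972359 0.21709949]
scene lever [0.48694211 0.21684377 0.23306947] 115 161.03065325667444 -22.001118289848808 [0.2261374  0.23410609 0.23631528]
tog [0.48423133 0.03885358 0.21550161] [0.49035996 0.04434407 0.22391899] [-0.00747005 -0.0033578 ]
```

{"name": "play_rows", "arguments": {"plan": [{"dz": 50,"wz": -7.7},{"dx": 26,"dy": -39},{"dx": 26,"dy": -39},{"dx": 26,"dy": -39},{"dx": 26,"dy": -39},{"dx": 26,"dy": -39},{"dx": 26,"dy": -39},{"dx": 26,"dy": -39},{"dx": 26,"dy": -39},{"dx": 26,"dy": -39},{"dx": 26,"dy": -39},{"dx": 26,"dy": -39}], "grip": 0}}

```text
schema error: expected keys dx, dy, dz, wx, wy, wz
```

{"name": "play_rows", "arguments": {"plan": [{"dx": 0,"dy": 0,"dz": 50,"wx": 0,"wy": 0,"wz": -7.7},{"dx": 26,"dy": -39,"dz": 0,"wx": 0,"wy": 0,"wz": 0},{"dx": 26,"dy": -39,"dz": 0,"wx": 0,"wy": 0,"wz": 0},{"dx": 26,"dy": -39,"dz": 0,"wx": 0,"wy": 0,"wz": 0},{"dx": 26,"dy": -39,"dz": 0,"wx": 0,"wy": 0,"wz": 0},{"dx": 26,"dy": -39,"dz": 0,"wx": 0,"wy": 0,"wz": 0},{"dx": 26,"dy": -39,"dz": 0,"wx": 0,"wy": 0,"wz": 0},{"dx": 26,"dy": -39,"dz": 0,"wx": 0,"wy": 0,"wz": 0},{"dx": 26,"dy": -39,"dz": 0,"wx": 0,"wy": 0,"wz": 0},{"dx": 26,"dy": -39,"dz": 0,"wx": 0,"wy": 0,"wz": 0},{"dx": 26,"dy": -39,"dz": 0,"wx": 0,"wy": 0,"wz": 0},{"dx": 26,"dy": -39,"dz": 0,"wx": 0,"wy": 0,"wz": 0}], "grip": 0}}

```text
t: 2.1
position: [0.4464, 0.2252, 0.2817]
eef_rot: [0.0, 0.185, 0.983, 0.0]
force: [0.3, 0.2, -1.1]
gripper_width: -0.0003
gripper_force: 0.0
```

{"name": "play_rows", "arguments": {"plan": [{"dx": 24,"dy": -37,"dz": 0,"wx": 0,"wy": 0,"wz": 0},{"dx": 0,"dy": 0,"dz": 0,"wx": 0,"wy": 0,"wz": 0}]}}

```text
t: 2.3
position: [0.4721, 0.1856, 0.2815]
eef_rot: [0.001, 0.188, 0.982, -0.001]
force: [-0.6, 1.1, 0.1]
gripper_width: -0.0003
gripper_force: 0.0
```

Run:
```python
from h import *
s=r.observe(); print(s['t'],s['position'],s['eef_rot'],s['joint_pos'])
k,im,d=cam('wrist'); cv2.imwrite('pics/w1.png',im); W=cloud(k,d)
tap=np.array([.5280,.2027])
W=W.reshape(-1,3);W=W[~np.isnan(W[:,0])]
P=W[(np.hypot(*(W[:,:2]-tap).T)<.085)&(np.hypot(*(W[:,:2]-tap).T)>.03)&(W[:,2]>.226)&(W[:,2]<.245)&(W[:,1]>.2)]
print(len(P), P.mean(0) if len(P) else '')
```

```text
2.3 [0.47206506 0.18562816 0.28151811] [ 9.81734291e-04  1.88404287e-01  9.82090795e-01 -7.28394065e-04] [ 0.32707988 -0.08624601  1.89110238 -0.00229974  1.33574923 -0.86410751]
1766 [0.4807547  0.22235389 0.2350458 ]
```

View pics/w1.png

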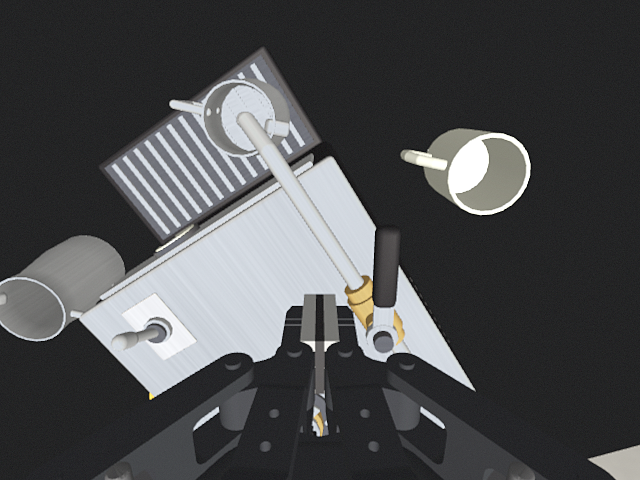

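{"name": "play_rows", "arguments": {"plan": [{"dx": 0,"dy": 0,"dz": -34,"wx": 0,"wy": 0,"wz": 0},{"dx": 0,"dy": 0,"dz": -33,"wx": 0,"wy": 0,"wz": 0},{"dx": 0,"dy": 0,"dz": 0,"wx": 0,"wy": 0,"wz": 0},{"dx": -1.8,"dy": 8.4,"dz": 0,"wx": 0,"wy": 0,"wz": -8.4},{"dx": -0.6,"dy": 8.5,"dz": 0,"wx": 0,"wy": 0,"wz": -8.4},{"dx": 0.7,"dy": 8.5,"dz": 0,"wx": 0,"wy": 0,"wz": -8.4},{"dx": 1.9,"dy": 8.3,"dz": 0,"wx": 0,"wy": 0,"wz": -8.4},{"dx": 0,"dy": 0,"dz": 0,"wx": 0,"wy": 0,"wz": 0}]}}

```text
t: 3.15
position: [0.4699, 0.2252, 0.2158]
eef_rot: [0.0, 0.461, 0.887, 0.001]
force: [0.2, -0.2, -0.1]
gripper_width: 0.0002
gripper_force: 0.0
```

```bash
cat > lev.py <<'E'
from h import *
def lev(name='wrist',save=None):
    s=r.observe(); print(s['t'],s['position'],'F',s['force'],'M',s['moment'],'q6',s['joint_pos'][5])
    k,im,d=cam(name); W=cloud(k,d)
    if save: cv2.imwrite(save,im)
    tap=np.array([.5280,.2027])
    W=W.reshape(-1,3);W=W[~np.isnan(W[:,0])]
    p=W[:,:2]-tap; a=np.degrees(np.arctan2(p[:,1],p[:,0])); rr=np.hypot(*p.T)
    P=p[(rr<.075)&(rr>.04)&(W[:,2]>.2255)&(W[:,2]<.242)&(a>85)&(a<190)]
    for o in optics.outline_of(name,'tap_lever')[:1]: print(o['conf'],o['bbox'])
    if len(P): 
        m=P.mean(0); print(len(P),m,'lever angle',np.degrees(np.arctan2(m[1],m[0])),'joint',np.degrees(np.arctan2(m[1],m[0]))-100.3)
E
python3 -c "
from lev import *
lev('wrist','pics/w2.png'); lev('top')"
```

```text
3.15 [0.46991369 0.22516565 0.21579061] F [ 0.18580836 -0.21298841 -0.13782469] M [ 0.02167244 -0.03609683 -0.00661226] q6 -0.21416052801807686
0.69 [374.7, 325.2, 49.6, 69.8]
3736 [-0.05086006  0.03618625] lever angle 144.56865878084938 joint 44.26865878084938
3.25 [0.47005905 0.22452118 0.21560028] F [-0.26202496 -0.48785746 -0.30225843] M [-0.0525167   0.01104375  0.02463501] q6 -0.21855925801070702
0.7 [320.6, 261.6, 0.5, 11.0]
```

View pics/w2.png

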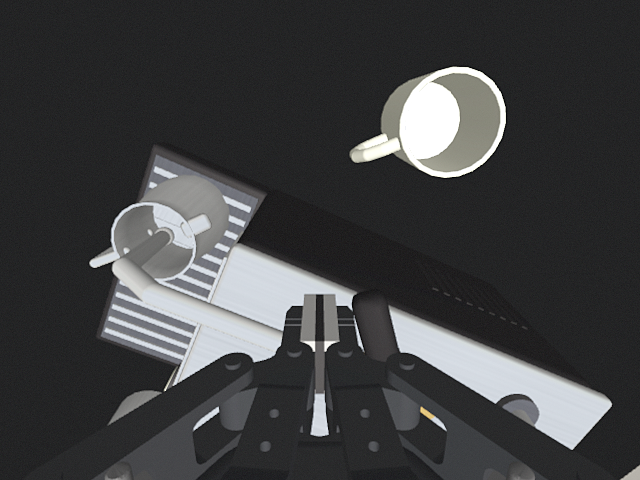

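{"name": "play_rows", "arguments": {"plan": [{"dx": 3.8,"dy": 8.2,"dz": 0,"wx": 0,"wy": 0,"wz": -8.4},{"dx": 5.0,"dy": 7.6,"dz": 0,"wx": 0,"wy": 0,"wz": -8.4},{"dx": 6.0,"dy": 6.8,"dz": 0,"wx": 0,"wy": 0,"wz": -8.4},{"dx": 0,"dy": 0,"dz": 0,"wx": 0,"wy": 0,"wz": 0}]}}

```text
t: 3.75
position: [0.4849, 0.2466, 0.2146]
eef_rot: [-0.0, 0.643, 0.765, 0.0]
force: [-0.4, 0.2, 0.6]
gripper_width: -0.0001
gripper_force: 0.0
```

```bash
python3 -c "
from lev import *
lev('wrist','pics/w3.png')"
```

```text
3.75 [0.48486214 0.24660338 0.21456201] F [-0.36548239  0.18731096  0.56735013] M [-0.00891037 -0.03263004 -0.02256323] q6 0.25155053062721855
0.59 [376.4, 323.4, 50.1, 74.9]
4013 [-0.03163328  0.05395202] lever angle 120.38405176881766 joint 20.08405176881766
```

{"name": "play_rows", "arguments": {"plan": [{"dx": 6.9,"dy": 5.8,"dz": 0,"wx": 0,"wy": 0,"wz": -8.4},{"dx": 3.6,"dy": 2.6,"dz": 0,"wx": 0,"wy": 0,"wz": -4}]}}

```text
t: 4.05
position: [0.4946, 0.2544, 0.2143]
eef_rot: [-0.0, 0.723, 0.691, -0.0]
force: [-2.4, 0.9, 0.6]
gripper_width: 0.0001
gripper_force: 1.2
```

```bash
python3 -c "
from lev import *
lev('wrist','pics/w4.png')"
```

```text
4.05 [0.49460299 0.25435044 0.21433429] F [-2.42320714  0.88264793  0.59544616] M [ 0.07401958  0.34806867 -0.03684655] q6 0.47566020983259816
0.94 [386.5, 347.6, 73.6, 126.2]
4098 [-0.02023445  0.05918405] lever angle 108.87505820054228 joint 8.575058200542287
```

View pics/w4.png

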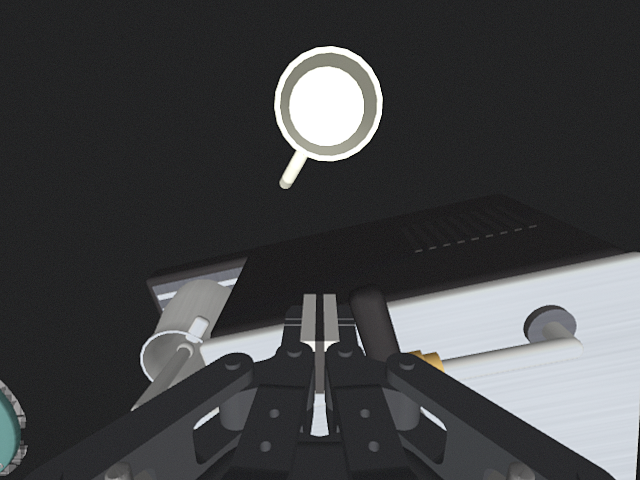

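{"name": "play_rows", "arguments": {"plan": [{"dx": 2.8,"dy": 1.6,"dz": 0,"wx": 0,"wy": 0,"wz": -3},{"dx": 0,"dy": 0,"dz": 0,"wx": 0,"wy": 0,"wz": 0}]}}

```text
t: 4.35
position: [0.4976, 0.256, 0.2143]
eef_rot: [-0.0, 0.74, 0.673, -0.0]
force: [-1.2, 0.3, -0.4]
gripper_width: -0.0002
gripper_force: 0.6
```

{"name": "play_rows", "arguments": {"plan": [{"dx": 1.9,"dy": 1.0,"dz": 0,"wx": 0,"wy": 0,"wz": -2},{"dx": 0,"dy": 0,"dz": 0,"wx": 0,"wy": 0,"wz": 0}]}}

```text
t: 4.55
position: [0.4989, 0.2569, 0.2142]
eef_rot: [-0.0, 0.751, 0.66, -0.001]
force: [-3.2, 0.8, 2.0]
gripper_width: -0.0002
gripper_force: 2.1
```

```bash
python3 -c "
from lev import *
lev('wrist','pics/w5.png')"
```

```text
4.55 [0.49890914 0.25685323 0.21419663] F [-3.24905673  0.80785007  1.96785807] M [0.01989445 0.67059364 0.04606695] q6 0.5599066983378035
0.97 [385.1, 351.1, 75.6, 126.4]
4122 [-0.0153787  0.060667 ] lever angle 104.22448416127823 joint 3.9244841612782295
```

{"name": "play_rows", "arguments": {"plan": [{"dx": 1.8,"dy": 0.8,"dz": 0,"wx": 0,"wy": 0,"wz": -2},{"dx": 0,"dy": 0,"dz": 0,"wx": 0,"wy": 0,"wz": 0}]}}

```text
t: 4.85
position: [0.499, 0.2574, 0.214]
eef_rot: [-0.001, 0.763, 0.646, -0.003]
force: [-10.8, -0.7, 4.6]
gripper_width: -0.0
gripper_force: 5.3
```

{"name": "play_rows", "arguments": {"plan": [{"dx": 1.8,"dy": 0.7,"dz": 0,"wx": 0,"wy": 0,"wz": -1},{"dx": 0,"dy": 0,"dz": 0,"wx": 0,"wy": 0,"wz": 0}]}}

```text
t: 5.05
position: [0.4992, 0.2577, 0.2139]
eef_rot: [-0.002, 0.769, 0.64, -0.004]
force: [-15.5, -1.8, 8.0]
gripper_width: -0.0001
gripper_force: 7.9
```

```bash
python3 -c "
from lev import *
lev('wrist','pics/w6.png')"
```

```text
5.05 [0.4991902  0.25772398 0.21394631] F [-15.50826384  -1.76539917   8.02950435] M [-0.31685164  2.2958853  -0.01599166] q6 0.6133525584163814
0.79 [389.3, 352.5, 89.4, 134.8]
4045 [-0.01438706  0.06086127] lever angle 103.30005809540243 joint 3.000058095402437
```

{"name": "play_rows", "arguments": {"plan": [{"dx": -12,"dy": -3,"dz": 0,"wx": 0,"wy": 0,"wz": 0},{"dx": -4,"dy": 0,"dz": 20,"wx": 0,"wy": 0,"wz": 0},{"dx": 0,"dy": 0,"dz": 50,"wx": 0,"wy": 0,"wz": 0},{"dx": 24,"dy": -30,"dz": 10,"wx": 0,"wy": 0,"wz": 8},{"dx": 24,"dy": -30,"dz": 0,"wx": 0,"wy": 0,"wz": 8},{"dx": 24,"dy": -30,"dz": 0,"wx": 0,"wy": 0,"wz": 8},{"dx": 24,"dy": -30,"dz": 0,"wx": 0,"wy": 0,"wz": 8},{"dx": 24,"dy": -30,"dz": 0,"wx": 0,"wy": 0,"wz": 8},{"dx": 0,"dy": 0,"dz": 0,"wx": 0,"wy": 0,"wz": 0},{"dx": 0,"dy": 0,"dz": 0,"wx": 0,"wy": 0,"wz": 0}], "grip": 1}}

```text
t: 6.15
position: [0.6081, 0.1046, 0.2941]
eef_rot: [0.0, 0.505, 0.863, 0.0]
force: [-0.2, -0.2, -0.2]
gripper_width: 0.0851
gripper_force: 0.0
```

Run:
```python
from lev import *
s=r.observe(); print(s['position'],s['eef_rot'],s['joint_pos'],s['gripper_width'])
k,im,d=cam('wrist'); cv2.imwrite('pics/w7.png',im); W=cloud(k,d).reshape(-1,3); W=W[~np.isnan(W[:,0])]
cap=np.array([.6126,.1012])
P=W[(np.hypot(*(W[:,:2]-cap).T)<.03)&(W[:,2]>.226)&(W[:,2]<.245)]
mn=P.mean(0); u,sv,v=np.linalg.svd(P[:,:2]-mn[:2],full_matrices=False); print('bar',mn,np.percentile(P[:,2],[5,50,95]),len(P),np.degrees(np.arctan2(v[0,1],v[0,0])),sv, cv2.minAreaRect((P[:,:2]*1000).astype(np.float32)))
for o in optics.outline_of('wrist','cap_grip')[:2]: print(o['conf'],o['bbox'])
lev('top')
```

```text
[0.60813133 0.10460147 0.294143  ] [3.50584122e-04 5.05393641e-01 8.62888826e-01 1.37850032e-04] [ 1.30094028e-01  1.22507409e-01  1.65597790e+00 -2.16738158e-04
  1.36238438e+00 -3.80981260e-01] 0.08512739628767393
bar [0.61433097 0.10500118 0.23563061] [0.23278691 0.23600757 0.23736028] 1845 -59.36779346045835 [0.54963801 0.19490486] ((615.3812255859375, 103.13157653808594), (15.930234909057617, 43.68751525878906), 30.707233428955078)
0.83 [325.6, 260.8, 67.3, 84.1]
6.25 [0.60721758 0.10604743 0.2943219 ] F [-0.28287847 -0.18133953  0.59289336] M [-0.01587896  0.01146088  0.00390825] q6 -0.38087905571997566
0.61 [221.7, 241.7, 39.5, 11.3]
113 [-0.00974772  0.05484007] lever angle 100.07894845075366 joint -0.22105154924634007
```

View pics/w7.png

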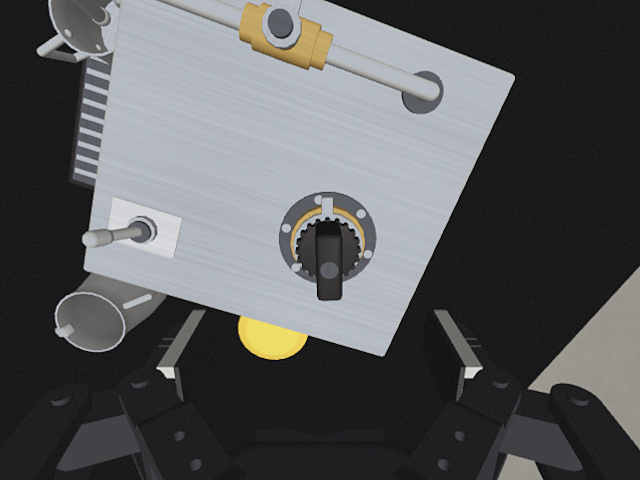

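{"name": "play_rows", "arguments": {"plan": [{"dx": 6,"dy": -2,"dz": 0,"wx": 0,"wy": 0,"wz": 1.3},{"dx": 0,"dy": 0,"dz": -40,"wx": 0,"wy": 0,"wz": 0},{"dx": 0,"dy": 0,"dz": -30,"wx": 0,"wy": 0,"wz": 0},{"dx": 0,"dy": 0,"dz": -13,"wx": 0,"wy": 0,"wz": 0},{"dx": 0,"dy": 0,"dz": 0,"wx": 0,"wy": 0,"wz": 0},{"dx": 0,"dy": 0,"dz": 0,"wx": 0,"wy": 0,"wz": 0}]}}

```text
t: 6.95
position: [0.6142, 0.104, 0.2124]
eef_rot: [0.001, 0.494, 0.869, 0.0]
force: [-0.5, -0.2, 0.8]
gripper_width: 0.0854
gripper_force: 0.0
```

{"name": "play_rows", "arguments": {"plan": [{"dx": 0,"dy": 0,"dz": 0,"wx": 0,"wy": 0,"wz": 0},{"dx": 0,"dy": 0,"dz": 0,"wx": 0,"wy": 0,"wz": 0},{"dx": 0,"dy": 0,"dz": 0,"wx": 0,"wy": 0,"wz": 0},{"dx": 0,"dy": 0,"dz": 0,"wx": 0,"wy": 0,"wz": 0},{"dx": 0,"dy": 0,"dz": 0,"wx": 0,"wy": 0,"wz": 0},{"dx": 0,"dy": 0,"dz": 0,"wx": 0,"wy": 0,"wz": 0},{"dx": 0,"dy": 0,"dz": 0,"wx": 0,"wy": 0,"wz": 0},{"dx": 0,"dy": 0,"dz": 0,"wx": 0,"wy": 0,"wz": 0}], "grip": 0, "squeeze": 60}}

```text
t: 7.75
position: [0.6145, 0.1041, 0.2121]
eef_rot: [0.001, 0.495, 0.869, 0.001]
force: [3.8, 1.9, 1.8]
gripper_width: 0.0147
gripper_force: 62.7
```

Run:
```python
from h import *
for i in range(3):
    s=r.observe(); print(s['t'],np.round(s['position'],4),np.round(s['eef_rot'],4),np.round(s['force'],2),np.round(s['moment'],3),s['joint_pos'][5],s['gripper_width'],s['gripper_force'])
k,im,d=cam('wrist'); cv2.imwrite('pics/w8.png',im)
s=r.observe(); print(np.round(s['force'],2),np.round(s['moment'],3))
```

```text
7.75 [0.6145 0.1041 0.2121] [0.0009 0.4946 0.8691 0.001 ] [3.81 1.89 1.84] [ 0.405 -0.592 -0.031] -0.4087947481027992 0.014745010892444703 62.71445631980896
7.75 [0.6145 0.1041 0.2121] [0.0009 0.4946 0.8691 0.001 ] [3.81 1.89 1.84] [ 0.405 -0.592 -0.031] -0.4087947481027992 0.014745010892444703 62.71445631980896
7.75 [0.6145 0.1041 0.2121] [0.0009 0.4946 0.8691 0.001 ] [3.81 1.89 1.84] [ 0.405 -0.592 -0.031] -0.4087947481027992 0.014745010892444703 62.71445631980896
[4.56 2.25 2.85] [ 0.467 -0.61  -0.051]
```

View pics/w8.png

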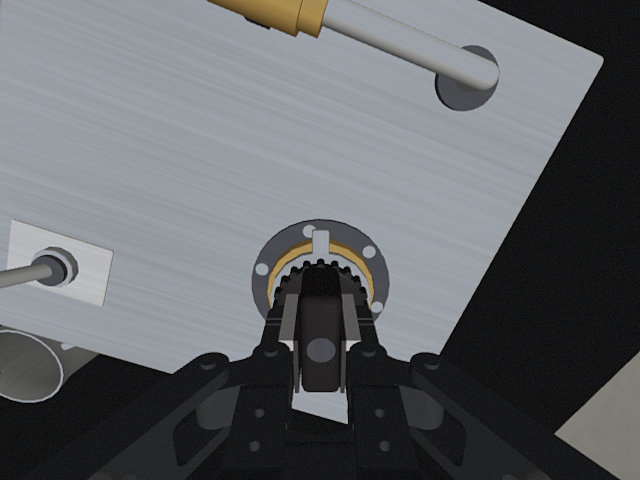

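{"name": "play_rows", "arguments": {"plan": [{"dx": 0,"dy": 0,"dz": -0.1,"wx": 0,"wy": 0,"wz": -8},{"dx": 0,"dy": 0,"dz": -0.1,"wx": 0,"wy": 0,"wz": -8},{"dx": 0,"dy": 0,"dz": -0.1,"wx": 0,"wy": 0,"wz": -8},{"dx": 0,"dy": 0,"dz": -0.1,"wx": 0,"wy": 0,"wz": -8},{"dx": 0,"dy": 0,"dz": -0.1,"wx": 0,"wy": 0,"wz": -8},{"dx": 0,"dy": 0,"dz": 0,"wx": 0,"wy": 0,"wz": 0}]}}

```text
t: 8.4
position: [0.6158, 0.1045, 0.2117]
eef_rot: [0.001, 0.763, 0.646, 0.003]
force: [7.6, 3.9, 1.6]
gripper_width: 0.0147
gripper_force: 62.5
```

```bash
cat > st.py <<'E'
from h import *
import sys
s=r.observe(); q=s['eef_rot']; print(s['t'],np.round(s['position'],4),'ydir',np.round(2*np.degrees(np.arctan2(q[2],q[1]))-90,2),np.round(s['force'],2),'M',np.round(s['moment'],3),'q6',s['joint_pos'][5],s['gripper_width'],s['gripper_force'])
k,im,d=cam('wrist'); cv2.imwrite('pics/'+sys.argv[1],im)
# lug: bright pixels in the gap above the skirt
g=im.min(2).astype(int); hsv=cv2.cvtColor(im,cv2.COLOR_BGR2HSV)
k2=im[222:262,262:380]
cv2.imwrite('pics/c_'+sys.argv[1],cv2.resize(im[180:340,230:410],None,fx=3,fy=3))
E
python3 st.py w9.png
```

```text
8.4 [0.6158 0.1045 0.2117] ydir -9.46 [7.61 3.85 1.58] M [ 0.696 -1.219 -0.02 ] q6 0.29235019669491963 0.014718726912094453 62.52918720245361
```

{"name": "play_rows", "arguments": {"plan": [{"dx": 1.3,"dy": 0.6,"dz": -0.1,"wx": 0,"wy": 0,"wz": -8},{"dx": 0,"dy": 0,"dz": -0.1,"wx": 0,"wy": 0,"wz": -6},{"dx": 0,"dy": 0,"dz": 0,"wx": 0,"wy": 0,"wz": 0}]}}

```text
t: 8.75
position: [0.6164, 0.1045, 0.2115]
eef_rot: [0.001, 0.836, 0.549, 0.002]
force: [5.7, 2.2, 2.3]
gripper_width: 0.0147
gripper_force: 62.7
```

```bash
python3 st.py w10.png
```

```text
8.75 [0.6164 0.1045 0.2115] ydir -23.41 [5.66 2.19 2.32] M [ 0.445 -0.864 -0.06 ] q6 0.5366490127074506 0.014734244539508036 62.730417251586914
```

View pics/c_w10.png

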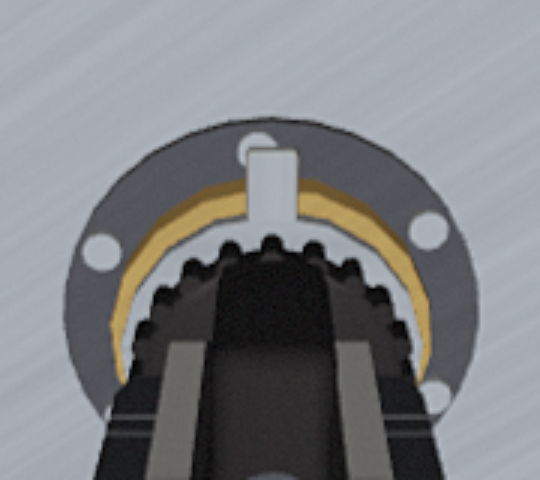

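```bash
cat >> st.py <<'E'
ref=cv2.imread('pics/w10.png')[229:252,308:334]
m=cv2.matchTemplate(im[219:265,270:372],ref,cv2.TM_CCOEFF_NORMED); _,v,_,l=cv2.minMaxLoc(m)
print('lug shift px',l[0]+270-308,l[1]+219-229,'score',round(v,2))
E
sed -i 's/^g=.*$//;s/^k2=.*$//' st.py
```

{"name": "play_rows", "arguments": {"plan": [{"dx": 1.0,"dy": 0.4,"dz": -0.1,"wx": 0,"wy": 0,"wz": -8},{"dx": 0,"dy": 0,"dz": -0.1,"wx": 0,"wy": 0,"wz": -8},{"dx": 0,"dy": 0,"dz": 0,"wx": 0,"wy": 0,"wz": 0}]}}

```text
t: 9.1
position: [0.617, 0.1043, 0.2113]
eef_rot: [0.001, 0.904, 0.428, 0.001]
force: [4.1, -0.4, 3.0]
gripper_width: 0.0148
gripper_force: 62.9
```

```bash
python3 st.py w11.png
```

```text
9.1 [0.617  0.1043 0.2113] ydir -39.31 [ 4.1  -0.36  3.01] M [ 0.134 -0.761  0.029] q6 0.8144631887471101 0.014755332667748701 62.8731107711792
lug shift px 0 0 score 0.94
```

{"name": "play_rows", "arguments": {"plan": [{"dx": 0.7,"dy": 0,"dz": -0.1,"wx": 0,"wy": 0,"wz": -8},{"dx": 0,"dy": 0,"dz": -0.1,"wx": 0,"wy": 0,"wz": -8},{"dx": 0,"dy": 0,"dz": 0,"wx": 0,"wy": 0,"wz": 0}]}}

```text
t: 9.45
position: [0.6175, 0.104, 0.211]
eef_rot: [0.001, 0.954, 0.299, 0.001]
force: [4.5, -1.6, 4.2]
gripper_width: 0.0154
gripper_force: 63.0
```

```bash
python3 st.py w12.png
```

```text
9.45 [0.6175 0.104  0.211 ] ydir -55.15 [ 4.51 -1.64  4.2 ] M [-0.176 -0.88  -0.02 ] q6 1.090642094526643 0.015365828666985973 63.015393018722534
lug shift px 0 0 score 0.93
```

{"name": "play_rows", "arguments": {"plan": [{"dx": 0,"dy": 0,"dz": 0,"wx": 0,"wy": 0,"wz": -8},{"dx": 0,"dy": 0,"dz": 0,"wx": 0,"wy": 0,"wz": -8},{"dx": 0,"dy": 0,"dz": 0,"wx": 0,"wy": 0,"wz": 0}]}}

```text
t: 9.8
position: [0.6178, 0.1035, 0.2109]
eef_rot: [0.001, 0.986, 0.164, 0.001]
force: [6.3, -3.1, 3.3]
gripper_width: 0.0147
gripper_force: 62.9
```

```bash
python3 st.py w13.png
```

```text
9.8 [0.6178 0.1035 0.2109] ydir -71.11 [ 6.25 -3.07  3.26] M [-0.371 -1.021 -0.075] q6 1.369349756237252 0.014693525843585506 62.89189338684082
lug shift px 0 0 score 0.75
```

{"name": "play_rows", "arguments": {"plan": [{"dx": 0.8,"dy": -0.5,"dz": -0.1,"wx": 0,"wy": 0,"wz": -8},{"dx": 0,"dy": 0,"dz": 0,"wx": 0,"wy": 0,"wz": 0}]}}

```text
t: 10.05
position: [0.618, 0.1032, 0.2108]
eef_rot: [0.001, 0.995, 0.095, 0.001]
force: [4.9, -3.1, 5.1]
gripper_width: 0.0145
gripper_force: 63.1
```

```bash
python3 st.py w14.png
```

```text
10.05 [0.618  0.1032 0.2108] ydir -79.05 [ 4.85 -3.06  5.05] M [-0.401 -0.818 -0.012] q6 1.50684317809268 0.014476231372298276 63.085466623306274
lug shift px 0 0 score 0.93
```

{"name": "play_rows", "arguments": {"plan": [{"dx": 0.5,"dy": -0.5,"dz": 0,"wx": 0,"wy": 0,"wz": -8},{"dx": 0,"dy": 0,"dz": 0,"wx": 0,"wy": 0,"wz": 0}]}}

```text
t: 10.3
position: [0.6181, 0.1029, 0.2107]
eef_rot: [0.001, 1.0, 0.026, 0.0]
force: [3.1, -2.2, 5.2]
gripper_width: 0.0145
gripper_force: 63.2
```

```bash
python3 st.py w15.png
```

```text
10.3 [0.6181 0.1029 0.2107] ydir -87.01 [ 3.14 -2.22  5.23] M [-0.398 -0.56   0.062] q6 1.6450756478959903 0.01446207495412254 63.167885541915894
lug shift px -9 1 score 0.84
```

View pics/c_w15.png

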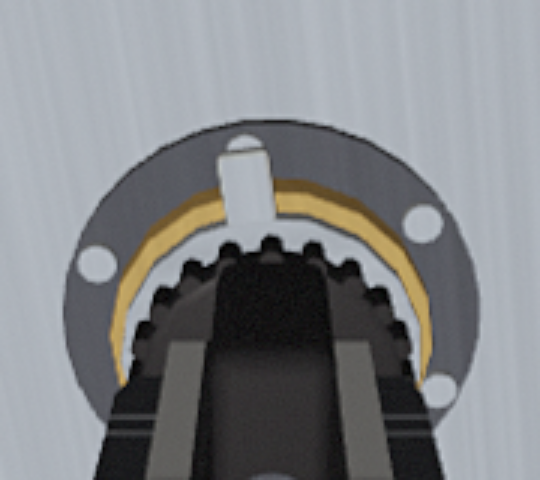

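{"name": "play_rows", "arguments": {"plan": [{"dx": 0,"dy": 0,"dz": 0,"wx": 0,"wy": 0,"wz": 0},{"dx": 0,"dy": 0,"dz": 0,"wx": 0,"wy": 0,"wz": 0},{"dx": 0,"dy": 0,"dz": 0,"wx": 0,"wy": 0,"wz": 0},{"dx": 0,"dy": 0,"dz": 0,"wx": 0,"wy": 0,"wz": 0},{"dx": 0,"dy": 0,"dz": 0,"wx": 0,"wy": 0,"wz": 0},{"dx": 0,"dy": 0,"dz": 0,"wx": 0,"wy": 0,"wz": 0},{"dx": 0,"dy": 0,"dz": 40,"wx": 0,"wy": 0,"wz": 0},{"dx": 0,"dy": 0,"dz": 40,"wx": 0,"wy": 0,"wz": 0},{"dx": 0,"dy": 0,"dz": 0,"wx": 0,"wy": 0,"wz": 0},{"dx": 0,"dy": 0,"dz": 0,"wx": 0,"wy": 0,"wz": 0}], "grip": 1}}

```text
t: 11.35
position: [0.6187, 0.1038, 0.2922]
eef_rot: [-0.0, 1.0, 0.024, 0.002]
force: [-0.1, -0.7, -0.1]
gripper_width: 0.0856
gripper_force: 0.0
```

Run:
```python
from lev import *
s=r.observe(); q=s['eef_rot']; print(s['t'],s['position'],2*np.degrees(np.arctan2(q[2],q[1]))-90,s['joint_pos'])
k,im,d=cam('wrist'); W=cloud(k,d)
cap=np.array([.6126,.1012]); V=W.reshape(-1,3)
P=V[(np.hypot(*(V[:,:2]-cap).T)<.03)&(V[:,2]>.226)&(V[:,2]<.245)]
print(cv2.minAreaRect((P[:,:2]*1000).astype(np.float32)))
b=cv2.resize(im[100:400,120:520],None,fx=2,fy=2,interpolation=cv2.INTER_CUBIC); cv2.imwrite('pics/w16.png',b)
k,im,d=cam('top'); V=cloud(k,d).reshape(-1,3); tg=np.array([.4910,.0435])
P=V[(np.hypot(*(V[:,:2]-tg).T)<.03)&(V[:,2]>.205)]; print('tog top',len(P),P.mean(0) if len(P) else 0)
lev('top')
```

```text
11.35 [0.61871765 0.1037965  0.29217237] -87.26427148892678 [1.26492779e-01 1.41021734e-01 1.63877774e+00 3.66048915e-05
 1.35800588e+00 1.64953397e+00]
((615.83154296875, 102.34658813476562), (43.81459426879883, 16.0250301361084), 3.384049415588379)
tog top 666 [0.49052903 0.03939037 0.68748636]
11.45 [0.61712177 0.10357472 0.28898312] F [ 0.1693495   0.44202337 -0.14148321] M [-0.03230657  0.04628196  0.0028519 ] q6 1.6496392943059115
0.57 [222.1, 241.4, 36.3, 12.8]
111 [-0.00968184  0.05491151] lever angle 99.99945746862764 joint -0.30054253137235776
```

View pics/w16.png

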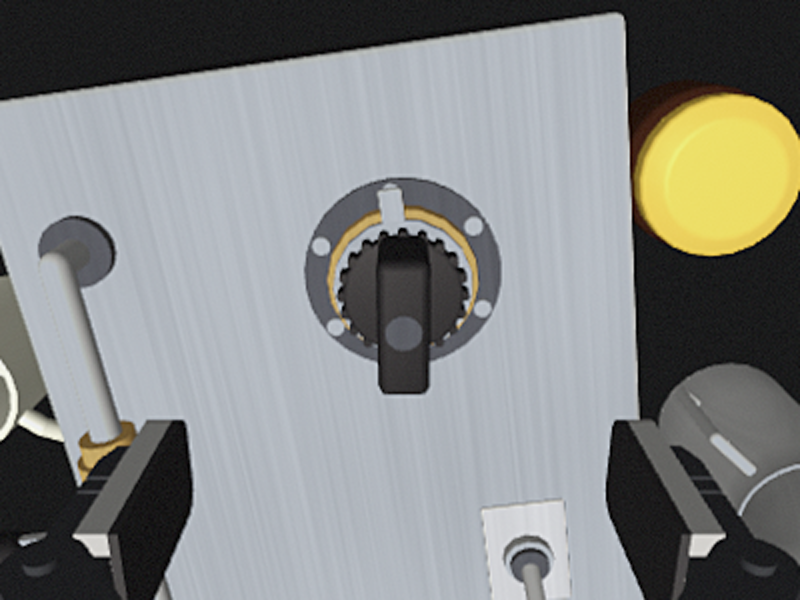

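{"name": "play_rows", "arguments": {"plan": [{"dx": -42,"dy": -17,"dz": 0,"wx": 0,"wy": 0,"wz": 7.5},{"dx": -42,"dy": -17,"dz": 0,"wx": 0,"wy": 0,"wz": 0},{"dx": -42,"dy": -17,"dz": 0,"wx": 0,"wy": 0,"wz": 0},{"dx": -44,"dy": -16,"dz": 0,"wx": 0,"wy": 0,"wz": 0},{"dx": 0,"dy": 0,"dz": 0,"wx": 0,"wy": 0,"wz": 0},{"dx": 0,"dy": 0,"dz": 0,"wx": 0,"wy": 0,"wz": 0}], "grip": 0}}

```text
t: 12.15
position: [0.4468, 0.0364, 0.2893]
eef_rot: [-0.0, 0.996, 0.089, -0.0]
force: [0.1, -0.2, 0.4]
gripper_width: 0.0002
gripper_force: 0.0
```

```bash
cat > tog.py <<'E'
from h import *
import sys
s=r.observe(); q=s['eef_rot']; print(s['t'],s['position'],2*np.degrees(np.arctan2(q[2],q[1]))-90,'F',s['force'],s['gripper_width'],s['joint_pos'])
k,im,d=cam('wrist'); W=cloud(k,d); cv2.imwrite('pics/'+sys.argv[1],im)
f=np.array([.984,.179]); tg=np.array([.4910,.0435])
for o in optics.outline_of('wrist','toggle_tip')[:2]:
    w=W[o['region']]; w=w[~np.isnan(w[:,0])]; t=w[w[:,2]>.212]
    print(o['conf'],o['bbox'],len(t)); 
    if len(t): print('tip',t.mean(0),'in steamer rel pivot mm',1000*(t.mean(0)[:2]-tg)@np.array([[.984,-.179],[.179,.984]]), 'zmax',w[:,2].max())
E
python3 tog.py w17.png
```

```text
12.15 [0.44681588 0.03643191 0.28933353] -79.82675359110152 F [ 0.07753058 -0.15719352  0.3600587 ] 0.0001919759585356695 [ 2.56437392e-02 -2.09773537e-01  1.98360668e+00  1.85432863e-04
  1.36794947e+00  1.41884605e+00]
0.58 [322.4, 187.2, 12.0, 46.3] 355
tip [0.4815735  0.04195187 0.22005471] in steamer rel pivot mm [-9.55279541  0.16398469] zmax 0.22503321897931933
```

View pics/w17.png

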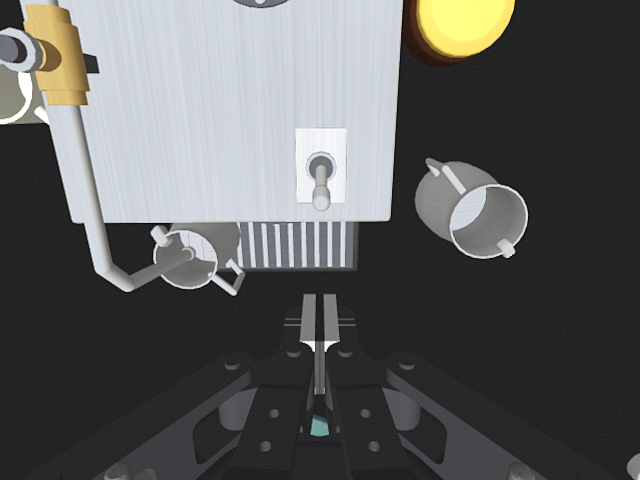

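{"name": "play_rows", "arguments": {"plan": [{"dx": 0,"dy": 0,"dz": -41,"wx": 0,"wy": 0,"wz": 0},{"dx": 0,"dy": 0,"dz": -40,"wx": 0,"wy": 0,"wz": 0},{"dx": 0,"dy": 0,"dz": 0,"wx": 0,"wy": 0,"wz": 0},{"dx": 5.9,"dy": 1.1,"dz": 0,"wx": 0,"wy": 0,"wz": 0},{"dx": 5.9,"dy": 1.1,"dz": 0,"wx": 0,"wy": 0,"wz": 0},{"dx": 5.9,"dy": 1.1,"dz": 0,"wx": 0,"wy": 0,"wz": 0},{"dx": 5.9,"dy": 1.1,"dz": 0,"wx": 0,"wy": 0,"wz": 0},{"dx": 5.9,"dy": 1.1,"dz": 0,"wx": 0,"wy": 0,"wz": 0}]}}

```text
t: 13.05
position: [0.4784, 0.0422, 0.2103]
eef_rot: [0.0, 0.996, 0.089, 0.001]
force: [-2.6, -0.7, 1.9]
gripper_width: -0.0001
gripper_force: 1.2
```

```bash
python3 tog.py w18.png
```

```text
13.05 [0.47844877 0.04220973 0.21029054] -79.77954390469652 F [-2.62997532 -0.65918329  1.8527991 ] -0.00010937221287269646 [ 3.62220008e-02 -9.64554426e-02  2.03228506e+00 -1.37210509e-04
  1.20410127e+00  1.42868681e+00]
0.69 [322.2, 278.1, 26.5, 56.1] 789
tip [0.49648762 0.04457373 0.22345848] in steamer rel pivot mm [5.59201244 0.07426282] zmax 0.22875887199795075
0.36 [221.6, 203.2, 443.1, 406.4] 799
tip [0.49644061 0.04461148 0.22334925] in steamer rel pivot mm [5.55251668 0.11982893] zmax 0.23549458110651156
```

{"name": "play_rows", "arguments": {"plan": [{"dx": 3,"dy": 0.5,"dz": 0,"wx": 0,"wy": 0,"wz": 0},{"dx": 3,"dy": 0.5,"dz": 0,"wx": 0,"wy": 0,"wz": 0},{"dx": 0,"dy": 0,"dz": 0,"wx": 0,"wy": 0,"wz": 0}]}}

```text
t: 13.45
position: [0.4835, 0.0432, 0.209]
eef_rot: [-0.0, 0.996, 0.089, 0.0]
force: [0.2, -0.1, 0.6]
gripper_width: 0.0002
gripper_force: 0.4
```

{"name": "play_rows", "arguments": {"plan": [{"dx": 2,"dy": 0.4,"dz": 0,"wx": 0,"wy": 0,"wz": 0},{"dx": 0,"dy": 0,"dz": 0,"wx": 0,"wy": 0,"wz": 0}]}}

```text
t: 13.65
position: [0.4853, 0.0436, 0.209]
eef_rot: [-0.0, 0.996, 0.089, -0.0]
force: [-1.6, -0.5, 0.2]
gripper_width: -0.0002
gripper_force: 0.6
```

```bash
python3 tog.py w19.png
```

```text
13.65 [0.48530077 0.04355684 0.20895809] -79.78178113826348 F [-1.61749562 -0.53788165  0.2218469 ] -0.00019741388398384385 [ 3.83629935e-02 -8.00736655e-02  2.01982627e+00  3.62971990e-05
  1.20190929e+00  1.43080467e+00]
0.74 [324.5, 282.5, 24.7, 38.2] 670
tip [0.50470018 0.04613851 0.22338295] in steamer rel pivot mm [13.95327086  0.14396555] zmax 0.2282953600054444
```

{"name": "play_rows", "arguments": {"plan": [{"dx": 2,"dy": 0.4,"dz": 0,"wx": 0,"wy": 0,"wz": 0},{"dx": 0,"dy": 0,"dz": 0,"wx": 0,"wy": 0,"wz": 0}]}}

```text
t: 13.95
position: [0.4873, 0.0439, 0.2089]
eef_rot: [0.0, 0.996, 0.089, -0.0]
force: [-1.6, 0.4, -0.2]
gripper_width: -0.0003
gripper_force: 0.7
```

{"name": "play_rows", "arguments": {"plan": [{"dx": 2,"dy": 0.4,"dz": 0,"wx": 0,"wy": 0,"wz": 0},{"dx": 0,"dy": 0,"dz": 0,"wx": 0,"wy": 0,"wz": 0}]}}

```text
t: 14.15
position: [0.4892, 0.0443, 0.2087]
eef_rot: [0.0, 0.996, 0.089, -0.0]
force: [-1.1, -1.7, -1.7]
gripper_width: 0.0001
gripper_force: 0.8
```

```bash
python3 tog.py w20.png
```

```text
14.15 [0.48916148 0.04429642 0.20871513] -79.78330017102195 F [-1.05290677 -1.67594001 -1.74351589] 0.00011250502612281967 [ 3.96432338e-02 -7.15622444e-02  2.01240138e+00 -7.78605247e-05
  1.20140729e+00  1.43215264e+00]
0.65 [324.2, 282.6, 23.0, 33.1] 551
tip [0.50938685 0.04691502 0.22289995] in steamer rel pivot mm [18.70394478  0.06913504] zmax 0.22614093928037882
```

{"name": "play_rows", "arguments": {"plan": [{"dx": 2,"dy": 0.4,"dz": 0,"wx": 0,"wy": 0,"wz": 0},{"dx": 0,"dy": 0,"dz": 0,"wx": 0,"wy": 0,"wz": 0}]}}

```text
t: 14.45
position: [0.4908, 0.0447, 0.2087]
eef_rot: [-0.0, 0.996, 0.089, -0.001]
force: [-2.6, 0.1, -1.1]
gripper_width: -0.0
gripper_force: 1.6
```

{"name": "play_rows", "arguments": {"plan": [{"dx": 1.5,"dy": 0.3,"dz": 0,"wx": 0,"wy": 0,"wz": 0},{"dx": 0,"dy": 0,"dz": 0,"wx": 0,"wy": 0,"wz": 0}]}}

```text
t: 14.65
position: [0.491, 0.0448, 0.2085]
eef_rot: [0.0, 0.996, 0.089, -0.002]
force: [-7.8, -1.7, 0.5]
gripper_width: 0.0001
gripper_force: 3.6
```

```bash
python3 tog.py w21.png
```

```text
14.65 [0.49101229 0.04479796 0.20850794] -79.77671063815662 F [-7.75443676 -1.72257207  0.51429801] 9.653140371053197e-05 [ 4.07597368e-02 -6.49075871e-02  2.00658675e+00 -4.53567019e-04
  1.20438892e+00  1.43328945e+00]
0.6 [323.0, 281.9, 24.7, 34.2] 599
tip [0.51075315 0.04734834 0.22174888] in steamer rel pivot mm [20.12595432  0.25095537] zmax 0.2251115529593256
```

Force jumped to 8 N with no further travel, so the toggle is at its stop. I'll back off, rise and check.

{"name": "play_rows", "arguments": {"plan": [{"dx": -15,"dy": -2.7,"dz": 0,"wx": 0,"wy": 0,"wz": 0},{"dx": -20,"dy": -3.6,"dz": 10,"wx": 0,"wy": 0,"wz": 0},{"dx": 0,"dy": 0,"dz": 45,"wx": 0,"wy": 0,"wz": 0},{"dx": 0,"dy": 0,"dz": 45,"wx": 0,"wy": 0,"wz": 0},{"dx": 0,"dy": 0,"dz": 0,"wx": 0,"wy": 0,"wz": 0},{"dx": 0,"dy": 0,"dz": 0,"wx": 0,"wy": 0,"wz": 0}]}}

```text
t: 15.35
position: [0.4598, 0.0389, 0.3118]
eef_rot: [0.0, 0.996, 0.089, 0.003]
force: [0.3, 0.8, -0.8]
gripper_width: -0.0
gripper_force: 0.0
```

```bash
python3 tog.py w22.png
python3 - <<'E'
from lev import *
im=cv2.imread('pics/w22.png'); cv2.imwrite('pics/w22c.png',cv2.resize(im[60:300,200:500],None,fx=2.4,fy=2.4))
lev('top')
W=cloud(*[optics.get_calibration('scene'),optics.capture('scene')[1]]).reshape(-1,3)
tg=np.array([.4910,.0435]); P=W[(np.hypot(*(W[:,:2]-tg).T)<.035)&(W[:,2]>.205)&(W[:,2]<.24)]; print((P.mean(0)[:2]-tg)@np.array([.984,.179]))
E
```

```text
15.35 [0.4597971  0.03892262 0.31178074] -79.78049911750747 F [ 0.27302121  0.838209   -0.76628473] -1.8698047998711376e-05 [ 3.02748350e-02 -1.96349432e-01  1.93234082e+00  2.52893229e-04
  1.39873011e+00  1.42266478e+00]
0.83 [321.4, 171.7, 14.2, 29.6] 286
tip [0.50851347 0.04679358 0.22109814] in steamer rel pivot mm [17.82280278  0.10597034] zmax 0.22560926790670663
15.45 [0.45789158 0.03885031 0.30861612] F [ 0.36781507 -0.33884823 -0.62443685] M [-0.0924663   0.01639392  0.03245925] q6 1.4226632659621583
0.53 [222.4, 242.3, 41.0, 12.8]
113 [-0.00973367  0.05474366] lever angle 100.08208426701097 joint -0.21791573298902733
0.020093520969384125
```

View pics/w22.png

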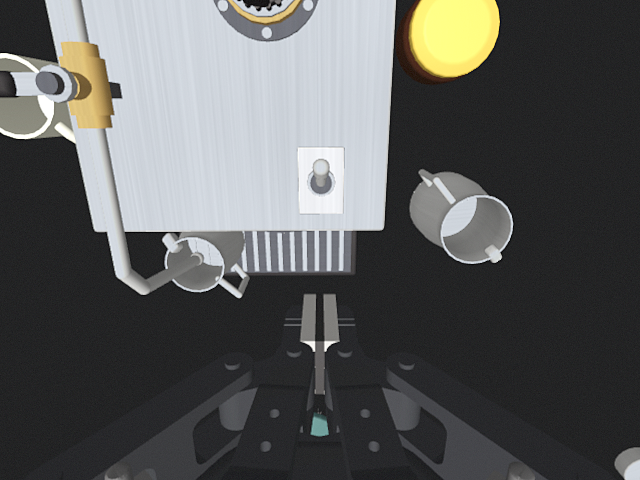

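```bash
python3 -c "
from cell import r
print(r.close_job())"
```

```text
the job is handed in; nothing more can be done
None
```

The job is handed in, but the judge returned no verdict. By camera and force readings, the steam tap is at its shut stop, the cap is home with its clutch slipped by roughly 0.14 rad, the heater toggle is at its on stop, the jugs, mug and jar were left alone, and the arm stands clear.

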